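# Tug-test the clipped-in modules and reject the one that is not held

### The arm

A 6-joint arm with a two-finger parallel gripper is mounted at the origin on a cart in front of the work surface, level with it; the furniture and walls round the work are solid. World frame = base frame: x ahead of the robot, y to its left, z up, the work surface at z = 0. Lengths are in mm, angles in rad, forces in N, time in s.
With the tool pointing down it reaches from about 300 to 775 mm from the base axis. Payload 14.6 kg.
Tool frame: the origin (TCP) lies on the centre line of the jaws, within the pads' length; the fingertips stand 8 mm ahead of it and the grasp point (between the pads) lies 11 mm behind it; z points along the fingers, y is the direction in which the jaws open and shut (so a half turn about z gives the same grasp; the last joint's range is limited). The gripper opens to 94 mm and grips with 3 to 60 N. Pads are 16 mm wide; open, the fingers measure 119 mm over their backs; the gripper's body (75 mm by 177 mm) begins 78 mm behind the grasp point.
Start: joints at [-1.288, 0.3, 1.521, -0, 1.321, -0.067], TCP at [188.483, -516.685, 189.246] pointing down, gripper open.
Joint ranges: [-3.03, 3.03], [-0.79, 2.21], [0.23, 2.52], [-1.04, 4.18], [0, 3.07], [-2.55, 2.55]. Speed limits (rad/s): [2.22, 2.22, 2.57, 3.14, 3.14, 3.14].

### API

Orientations are given as [roll, pitch, yaw] about the fixed x, y, z axes, in that order (R = Rz(yaw) Ry(pitch) Rx(roll)).
In Python, from cell import read_state, cams, manip gives the robot as it stands.
- The arm moves only by the shell command python3 -m handwheel 'ROWS' [OPENING] [FORCE]. ROWS is JSON, a list of rows, each a list of 4 numbers: the shift along the tool's x, y, z in m, then the turn about the tool's z in degrees. In form: [[dx, dy, dz, turn], ...]. A call has 1 to 5 rows; each row is the pose to reach, as a shift and turn from the pose measured when the call began, along the tool's axes at that moment; what a row does not reach only later rows make up. A row lasts 1/8 s, in which the tool goes at most 62.5 mm and 10.7 degrees, less where a joint would pass 70% of its speed; a pose out of reach is approached as far as the arm can. A call with a gripper value outside its range is refused whole. OPENING is the closure, from 0 (fully open) to 1 (shut), set as the call begins (- or left out, the last holds). The fingers move at their own pace and stop on an object; FORCE is the grip in N (left out, the last holds). Time passes only in rows, so rows that repeat a pose let the fingers close. It gives the time, the measured TCP pose, the force and the opening at its end, in the units of the state.
- read_state(): the state, without advancing time (a new reading comes with each control period).
- cams.camera(name): name is "scene" or "top" or "wrist"; returns the picture (480x640x3 uint8, red, green, blue); there is no depth.
- cams.get_calibration(name): a dict with "vertical_fov" (degrees; the focal length in pixels is half the picture's height over the tangent of half this angle, whatever the lens; pixels are square), "cx", "cy" (the principal point, pixels), "R" (3x3) and "t" (3): a world point X has camera coordinates R X + t. Camera axes: x right, y down, z forward; pixel columns grow to the right and rows downward; lengths in mm; the calibration is good to about 2 mm. A picture is of the moment at which its call begins: read the wrist's pose just before it. get_calibration takes no time and is no camera call; for the wrist camera it gives the pose at the moment of the call.
- manip.sign_off(): hands the job in, once; it reports no verdict.
The state is a dict: "clock": time; "joints": joint angles; "qd": joint speeds; "effort": joint torques, N m; "eef_pos": TCP position; "eef_rot": TCP orientation; "wrist_force": force on the tool from outside, world axes, zero at the start; "moment": the same for the moment, N m; "finger_gap": finger opening in mm.
Only numpy, scipy, OpenCV 4.12 (cv2) and the standard library are available. Lean on these libraries where they do the work, as an engineer would, in place of code of your own. Each camera call takes 0.05 s, during which the arm holds its last target. There are 200 camera calls.

### The job

Three plug-in control modules have just been clipped into their sockets, and one of the three clips is worn and no longer holds. Tug each module straight up by its handle with about 15 N: a sound clip keeps the module fully home while its handle pulls up and shows its yellow bands, and those modules stay in their sockets that way (do not wrench them out). Take the module that comes up instead of holding, stand it upright in the red reject tray, and leave the yellow tin where it is.

Things in the scene. Friction and masses are not known exactly. Their poses are not given: they have to be found in the camera images.
- module_a_handle (a point): centre of the black pull bar on top of a blue plug-in module; all three modules look alike. The bar is 56 mm long (point x), 14 mm thick (point y) and 16 mm high; z is up, its underside 20 mm above the module's top. With the module fully home the bar's centre is 106 mm above the bench.
- module_a_mid (a point): centre of the same module's body, half-way up: blue, 60 mm (x) x 44 mm (y) x 70 mm (z), about 0.3 kg; the handle bar's centre is 63 mm above this point. At the start the module is fully home in its socket, this point 43 mm above the bench. A steel peg stands out 10 mm on each y side.
- dock_a: socket of module_a, black and grey, 104 x 76 mm, fixed to the bench; origin under the module's centre. Walls 28 mm deep, 1.2 mm play a side. A sprung steel clip hinged at its +x end lies over the module's two pegs. A sound clip holds against 30 N; a worn one gives at about 3 N, lets the module ride up and springs back once the module is 30 mm up. Clear of the clip at 65 mm.
- tug_a (a joint): how far the handle bar of module_a is drawn up out of the module: 0 at the start to 0.006 m at its stop. Stiff: it starts to move at a pull of 8 N, reaches 3 mm at 10 N and the stop at 12 N, then stays up and shows a yellow band on both stems. If the clip gives first, the handle stays down and the whole module rises.
- module_b_handle (a point): centre of the black pull bar on top of a blue plug-in module; all three modules look alike. The bar is 56 mm long (point x), 14 mm thick (point y) and 16 mm high; z is up, its underside 20 mm above the module's top. With the module fully home the bar's centre is 106 mm above the bench.
- module_b_mid (a point): centre of the same module's body, half-way up: blue, 60 mm (x) x 44 mm (y) x 70 mm (z), about 0.3 kg; the handle bar's centre is 63 mm above this point. At the start the module is fully home in its socket, this point 43 mm above the bench. A steel peg stands out 10 mm on each y side.
- dock_b: socket of module_b, black and grey, 104 x 76 mm, fixed to the bench; origin under the module's centre. Walls 28 mm deep, 1.2 mm play a side. A sprung steel clip hinged at its +x end lies over the module's two pegs. A sound clip holds against 30 N; a worn one gives at about 3 N, lets the module ride up and springs back once the module is 30 mm up. Clear of the clip at 65 mm.
- tug_b (a joint): how far the handle bar of module_b is drawn up out of the module: 0 at the start to 0.006 m at its stop. Stiff: it starts to move at a pull of 8 N, reaches 3 mm at 10 N and the stop at 12 N, then stays up and shows a yellow band on both stems. If the clip gives first, the handle stays down and the whole module rises.
- module_c_handle (a point): centre of the black pull bar on top of a blue plug-in module; all three modules look alike. The bar is 56 mm long (point x), 14 mm thick (point y) and 16 mm high; z is up, its underside 20 mm above the module's top. With the module fully home the bar's centre is 106 mm above the bench.
- module_c_mid (a point): centre of the same module's body, half-way up: blue, 60 mm (x) x 44 mm (y) x 70 mm (z), about 0.3 kg; the handle bar's centre is 63 mm above this point. At the start the module is fully home in its socket, this point 43 mm above the bench. A steel peg stands out 10 mm on each y side.
- dock_c: socket of module_c, black and grey, 104 x 76 mm, fixed to the bench; origin under the module's centre. Walls 28 mm deep, 1.2 mm play a side. A sprung steel clip hinged at its +x end lies over the module's two pegs. A sound clip holds against 30 N; a worn one gives at about 3 N, lets the module ride up and springs back once the module is 30 mm up. Clear of the clip at 65 mm.
- tug_c (a joint): how far the handle bar of module_c is drawn up out of the module: 0 at the start to 0.006 m at its stop. Stiff: it starts to move at a pull of 8 N, reaches 3 mm at 10 N and the stop at 12 N, then stays up and shows a yellow band on both stems. If the clip gives first, the handle stays down and the whole module rises.
- reject_tray: open red tray fixed to the bench, 122 mm (x) x 112 mm (y), 34 mm high, walls 4 mm, floor 4 mm thick; origin at the centre of its underside, z up. A wall shelf and its upright post stand behind the bench: draw the arm in (to about 0.45 m from its base) when swinging across.
- tin: bystander: round yellow tin, 73 mm across, 25 mm high, origin at the centre of its underside
Mind the look-alikes: they are no part of the job. What is shaped like the part that bears module_a_handle but orange is not meant.

How it is judged (in metres and radians):
At the end, for the whole second after the job is handed in: Two modules stand fully home in their sockets (within 5 mm and 0.08 rad), handles drawn up more than 3 mm; the third stands upright (within 0.12 rad) on the floor of the reject tray, its centre within 45 mm of the tray's centre in x and y (((x of module_a_mid in the frame of reject_tray between -0.045 and 0.045 m and y of module_a_mid in the frame of reject_tray between -0.045 and 0.045 m and z of module_a_mid in the frame of reject_tray between 0.034 and 0.046 m and angle between module_a_mid's own z axis and vertical below 0.12 rad and distance of each of module_b_mid, module_c_mid from where it was at the start of the episode below 0.005 m and angle between each of module_b_mid, module_c_mid's own z axis and vertical below 0.08 rad and value of joint each of tug_b, tug_c above 0.003 m) or (x of module_b_mid in the frame of reject_tray between -0.045 and 0.045 m and y of module_b_mid in the frame of reject_tray between -0.045 and 0.045 m and z of module_b_mid in the frame of reject_tray between 0.034 and 0.046 m and angle between module_b_mid's own z axis and vertical below 0.12 rad and distance of each of module_a_mid, module_c_mid from where it was at the start of the episode below 0.005 m and angle between each of module_a_mid, module_c_mid's own z axis and vertical below 0.08 rad and value of joint each of tug_a, tug_c above 0.003 m) or (x of module_c_mid in the frame of reject_tray between -0.045 and 0.045 m and y of module_c_mid in the frame of reject_tray between -0.045 and 0.045 m and z of module_c_mid in the frame of reject_tray between 0.034 and 0.046 m and angle between module_c_mid's own z axis and vertical below 0.12 rad and distance of each of module_a_mid, module_b_mid from where it was at the start of the episode below 0.005 m and angle between each of module_a_mid, module_b_mid's own z axis and vertical below 0.08 rad and value of joint each of tug_a, tug_b above 0.003 m))); the robot touches nothing.
It fails at once if a module that has proved held (handle drawn up) is wrenched out of its socket ((value of joint tug_a above 0.004 m and distance of module_a_mid from where it was at the start of the episode between 0.01 and 0.025 m) or (value of joint tug_b above 0.004 m and distance of module_b_mid from where it was at the start of the episode between 0.01 and 0.025 m) or (value of joint tug_c above 0.004 m and distance of module_c_mid from where it was at the start of the episode between 0.01 and 0.025 m)).
It fails at once if the yellow tin is moved by more than 30 mm (distance of tin from where it was at the start of the episode above 0.03 m).
It also fails if it takes over 64 s, if anything falls off the work surface, if the arm or the gripper's body presses on something with over 40 N, if the wrist force passes 120 N, or if a joint passes its speed limit or range.

## Working session

There is one attempt and no reset: what is moved stays moved. The work goes in short steps, Python scripts to look and compute and a shell command to move; the robot and the scene stay as the last step left them, time stands still between calls to the robot, and variables do not carry over. Pictures are saved under pics/ and viewed, about 8 in all and at most 12, crops included, and the job is handed in when it is done.

```bash
mkdir -p pics
python3 - <<'E'
from cell import read_state, cams
import cv2
print(read_state())
for n in("top","scene"):
    c=cams.get_calibration(n);print(n,c)
    cv2.imwrite(f"pics/{n}0.png",cams.camera(n)[:,:,::-1])
E
```

```text
{'clock': 0.0, 'joints': array([-1.28760556e+00,  3.00461011e-01,  1.52158545e+00, -9.38221791e-07,
        1.32072074e+00, -6.65865094e-02]), 'qd': array([-0.00048729,  0.00129452,  0.00017436, -0.00180499, -0.00083466,
        0.00126088]), 'effort': array([-3.56851167e-03, -5.31807232e+01, -3.52739775e+01,  7.06488127e-02,
        2.42927636e-02, -9.69820371e-05]), 'eef_pos': array([ 188.40163167, -516.41699988,  188.69003685]), 'eef_rot': array([-3.14042066e+00, -7.72440028e-05,  3.49777467e-01]), 'wrist_force': array([0.63884587, 0.03721146, 0.28255251]), 'moment': array([-0.00660131, -0.04416143,  0.00234219]), 'finger_gap': 94.094155159198}
top {'vertical_fov': 54.2029113088364, 'cx': 320.1015649029103, 'cy': 237.00810714417588, 'R': array([[ 0.01390084, -0.99975581, -0.01717832],
       [-0.98062284, -0.0102733 , -0.19563567],
       [ 0.19541142,  0.01956495, -0.98052618]]), 't': array([  34.58696134,  526.44978111, 1213.14582505])}
scene {'vertical_fov': 49.54569196972456, 'cx': 314.21713381080644, 'cy': 237.9895142657072, 'R': array([[-0.63720684, -0.77053489,  0.01560229],
       [-0.52103216,  0.41578261, -0.74541955],
       [ 0.56788461, -0.48311573, -0.66641298]]), 't': array([ 342.48144447,  323.45593751, 1088.1040667 ])}
```

View pics/top0.png

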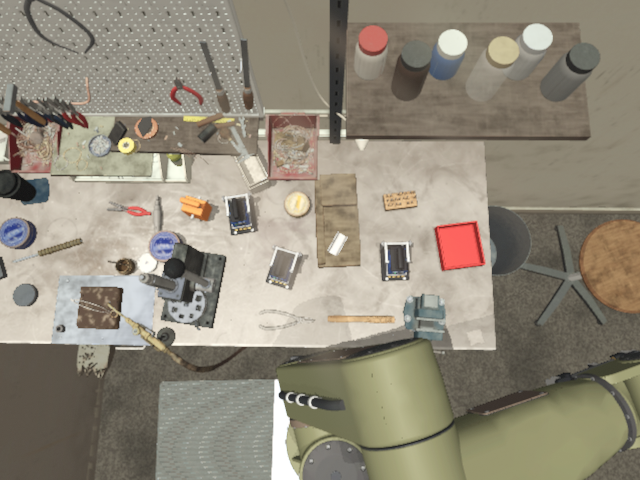

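View pics/scene0.png

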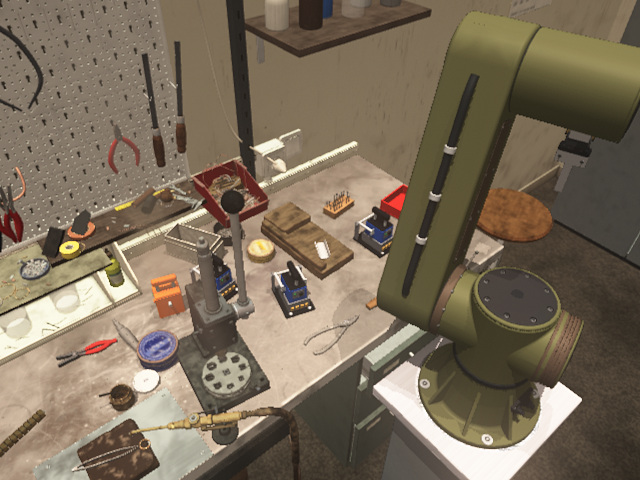

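Seen in the top picture: the modules are at about (239,213), (284,266) and (396,260), the tray at (460,246) and the tin at (297,204). The orange look-alike is at (195,207) and doesn't count. The red bin at (293,147) holds scrap, so it isn't the empty tray. I'll confirm in one enlarged crop.

Run:
```python
import cv2,numpy as np
im=cv2.imread("pics/top0.png")
f=lambda x,y,w,h,s:cv2.resize(im[y:y+h,x:x+w],None,fx=s,fy=s,interpolation=cv2.INTER_CUBIC)
out=np.zeros((600,800,3),np.uint8)
out[:300,:400]=f(215,185,50,37*1+1,8)[:300,:400]
out[:300,400:]=f(260,238,50,38,8)[:300]
out[300:,:400]=f(372,232,50,38,8)[:300]
out[300:,400:]=f(428,213,66,50,400/66)[:300,:400]
cv2.imwrite("pics/crop.png",out)
```

```text
(no output)
```

View pics/crop.png

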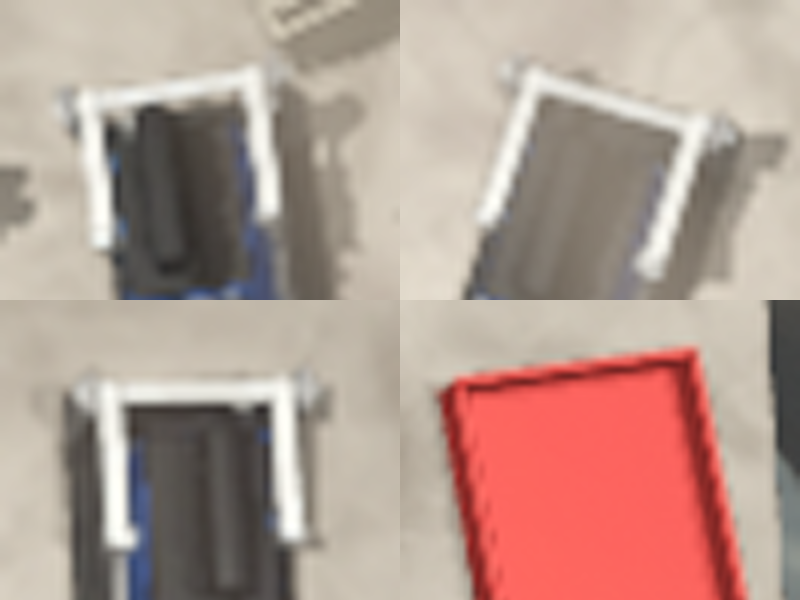

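The crop shows three white-clipped blue modules with black bars. Bar tops lie at about (235,208), (283,265) and (400.5,258), the hinge end (+x) points up in the image, and the tray is the empty red one.

```bash
cat > h.py <<'E'
from cell import read_state, cams
import numpy as np, cv2
from scipy.spatial.transform import Rotation as Ro
def ray2z(c,uv,z):
    f=240/np.tan(np.radians(c["vertical_fov"]/2))
    R,t=np.array(c["R"]),np.array(c["t"])
    d=R.T@np.array([(uv[0]-c["cx"])/f,(uv[1]-c["cy"])/f,1]); o=-R.T@t
    return o+d*(z-o[2])/d[2]
def proj(c,X):
    f=240/np.tan(np.radians(c["vertical_fov"]/2)); p=np.array(c["R"])@X+np.array(c["t"])
    return p[:2]/p[2]*f+[c["cx"],c["cy"]]
def toolshift(X,s=None):
    s=s or read_state()
    R=Ro.from_euler("xyz",s["eef_rot"]).as_matrix()
    return R.T@(np.array(X)-s["eef_pos"])
def tgt(x,y,z,yaw=None):
    s=read_state(); d=toolshift([x,y,z],s)
    print("pos",np.round(s["eef_pos"],1),"yaw",np.degrees(s["eef_rot"][2]).round(1),"shift m",np.round(d/1000,4), "turn(tool z) deg",None if yaw is None else round(-(yaw-np.degrees(s["eef_rot"][2])),1))
E
python3 - <<'E'
from h import *
c=cams.get_calibration("top")
for n,e in dict(M1=((233.5,199.5),(236.5,217)),M2=((286,254),(280,274)),M3=((399.5,249),(401.5,268))).items():
    a,b=[ray2z(c,p,114) for p in e]; m=(a+b)/2; d=a-b
    print(n,m.round(),"len",np.hypot(*d[:2]).round(),"yaw",np.degrees(np.arctan2(d[1],d[0])).round(),"r",np.hypot(*m[:2]).round())
im=cv2.imread("pics/top0.png"); r=(im[:,:,2]>150)&(im[:,:,1]<130)&(im[:,:,0]<130)
r[:, :425]=0; r[:200]=0;r[290:]=0
k=cv2.minAreaRect(np.argwhere(r)[:,::-1].astype(np.float32)); print(k)
bx=cv2.boxPoints(k); P=np.array([ray2z(c,p,34) for p in bx]);print(P.round(),P.mean(0))
print("tin",ray2z(c,(297,204),25).round())
w=cams.get_calibration("wrist");s=read_state()
R=Ro.from_euler("xyz",s["eef_rot"]).as_matrix()
print("wrist cam centre in tool",(R.T@(-w["R"].T@w["t"]-s["eef_pos"])).round(),"axis",(R.T@w["R"].T@[0,0,1]).round(2),w["vertical_fov"])
tgt(460,-165,260,0)
E
```

```text
M1 [588. 263. 114.] len 48.0 yaw 12.0 r 644.0
M2 [443. 133. 114.] len 53.0 yaw -15.0 r 462.0
M3 [ 460. -165.  114.] len 49.0 yaw 5.0 r 489.0
((536.5, 255.0), (204.99996948242188, 67.99998474121094), -0.0)
[[ 391. -264.   34.]
 [ 578. -271.   34.]
 [ 583. -827.   34.]
 [ 398. -805.   34.]] [ 487.6064138  -541.78559647   34.        ]
tin [625. 108.  25.]
wrist cam centre in tool [  71.   -1. -195.] axis [-0.25  0.    0.97] 62.507932296307885
pos [ 188.4 -516.4  188.8] yaw 20.0 shift m [ 0.3756 -0.2372 -0.071 ] turn(tool z) deg 20.0
```

```bash
python3 -m handwheel '[[0.376,-0.237,-0.06,15],[0.376,-0.237,-0.06,15],[0.376,-0.237,-0.06,15],[0.376,-0.237,-0.06,15],[0.376,-0.237,-0.06,15]]' 0 20
python3 - <<'E'
from h import *
tgt(460,-165,200,5)
c=cams.get_calibration("top")
P=np.array([ray2z(c,p,34) for p in [(435,226.5),(479,221.5),(484.5,267),(440.5,270.5)]]);print(P.round(),P.mean(0).round())
E
```

```text
clock: 0.72
eef_pos: [377.5, -271.5, 230.8]
eef_rot: [-3.141, 0.0, 0.088]
wrist_force: [0.7, 0.2, 0.0]
finger_gap: 93.9
pos [ 377.5 -271.5  230.8] yaw 5.0 shift m [ 0.0915 -0.0988  0.0309] turn(tool z) deg 0.0
[[ 562. -273.   34.]
 [ 578. -393.   34.]
 [ 452. -402.   34.]
 [ 441. -284.   34.]] [ 508. -338.   34.]
```

```bash
python3 -m handwheel '[[0.0915,-0.099,0.01,0],[0.0915,-0.099,0.01,0],[0.0915,-0.099,0.01,0],[0.0915,-0.099,0.01,0]]'
python3 - <<'E'
from h import *
c=cams.get_calibration("wrist"); im=cams.camera("wrist"); cv2.imwrite("pics/w3.png",im[:,:,::-1])
s=read_state();print(s["eef_pos"],s["eef_rot"],proj(c,[460,-165,114]))
import pickle;pickle.dump(c,open("c3.pkl","wb"))
E
```

```text
clock: 1.23
eef_pos: [459.9, -164.7, 220.6]
eef_rot: [-3.14, 0.001, 0.089]
wrist_force: [-0.8, 0.6, -0.4]
finger_gap: 93.7
[ 459.55932806 -165.48458291  220.76179593] [-3.14051372e+00  7.62135193e-04  8.77198624e-02] [318.71494072 230.66224392]
```

View pics/w3.png

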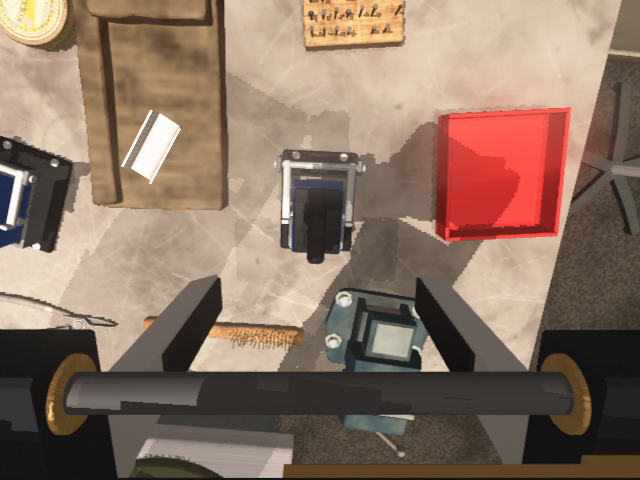

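The wrist view shows the module's bar at about (316,225), the tray rim corners near (437,113), (571,108), (558,235) and (437,241), and no obstruction between the fingers. I'll enlarge it for exact ends.

Run:
```python
from h import *
import pickle;c=pickle.load(open("c3.pkl","rb"))
im=cv2.imread("pics/w3.png")
g=cv2.convertScaleAbs(im[140:275,260:380],alpha=1.8,beta=15)
cv2.imwrite("pics/w3c.png",cv2.resize(g,None,fx=4.4,fy=4.4,interpolation=cv2.INTER_CUBIC))
P=np.array([ray2z(c,p,34) for p in [(437,113),(571,108),(558,238),(437,241)]]);print(P.round(),P.mean(0).round(), np.linalg.norm(np.diff(P,axis=0),axis=1))
```

```text
[[ 562. -265.   34.]
 [ 577. -387.   34.]
 [ 455. -405.   34.]
 [ 441. -285.   34.]] [ 509. -335.   34.] [122.55972818 123.19653896 120.22605592]
```

View pics/w3c.png

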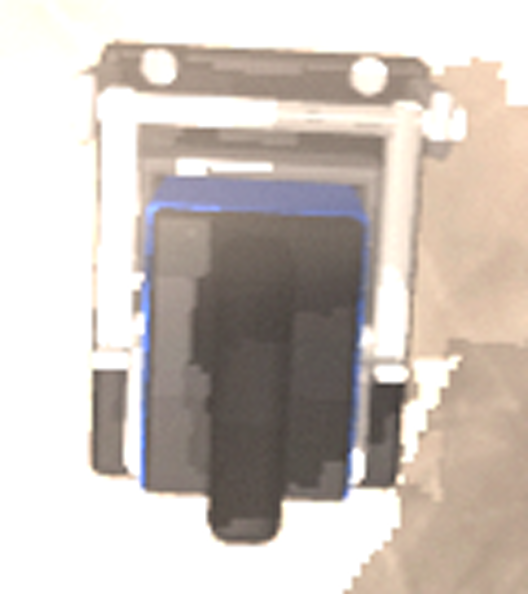

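Bar ends in the crop are (257,241) and (245,540), which map to full-frame (318.4,194.8) and (315.7,262.7).

Run:
```python
from h import *
import pickle;c=pickle.load(open("c3.pkl","rb"))
a,b=[ray2z(c,p,114) for p in [(318.4,194.8),(315.7,262.7)]];m=(a+b)/2;d=a-b
y=np.degrees(np.arctan2(d[1],d[0]));print(m.round(1),np.hypot(*d[:2]).round(1),y)
# body top corners z=78
P=np.array([ray2z(c,(260+u/4.4,140+v/4.4),78) for u,v in [(150,208),(366,212),(349,500),(140,490)]]);print(P.round(1),P.mean(0).round(1),[np.degrees(np.arctan2(*(P[i]-P[j])[[1,0]])).round(1) for i,j in((0,3),(1,2))])
print("yaw edges x-dir:",np.degrees(np.arctan2(*(P[0]-P[1])[[1,0]]))-90)
# grasp point 11 behind TCP: want grasp point at z~106 -> TCP z 95
tgt(m[0],m[1],97,y)
```

```text
[ 460.8 -163.6  114. ] 54.6 2.8558847629897
[[ 487.5 -141.5   78. ]
 [ 490.5 -183.2   78. ]
 [ 432.3 -185.9   78. ]
 [ 430.6 -143.7   78. ]] [ 460.2 -163.6   78. ] [np.float64(2.2), np.float64(2.7)]
yaw edges x-dir: 4.059332058838123
pos [ 459.6 -165.5  220.8] yaw 5.0 shift m [ 0.0015 -0.0016  0.1238] turn(tool z) deg 2.2
```

Both estimates agree: bar centre (460.5,-163.6), yaw about 3°. Going down and gripping.

```bash
python3 -m handwheel '[[0.0015,-0.002,0.06,2.2],[0.0015,-0.002,0.1,2.2],[0.0015,-0.002,0.124,2.2],[0.0015,-0.002,0.124,2.2]]' 0 40; python3 -m handwheel '[[0,0,0,0],[0,0,0,0],[0,0,0,0],[0,0,0,0],[0,0,0,0]]' 1 40
```

```text
clock: 1.78
eef_pos: [459.4, -164.2, 95.8]
eef_rot: [-3.139, 0.003, 0.047]
wrist_force: [-0.4, -0.9, 0.2]
finger_gap: 93.9
clock: 2.4
eef_pos: [459.5, -164.2, 95.9]
eef_rot: [-3.139, 0.003, 0.047]
wrist_force: [0.9, -0.8, 0.3]
finger_gap: 47.5
```

```bash
python3 -m handwheel '[[0,0,-0.001,0],[0,0,-0.002,0]]'; python3 -m handwheel '[[0,0,-0.001,0],[0,0,-0.002,0]]'
```

```text
clock: 2.65
eef_pos: [459.5, -164.2, 98.0]
eef_rot: [-3.139, 0.003, 0.047]
wrist_force: [-0.2, 0.2, 0.1]
finger_gap: 27.7
clock: 2.9
eef_pos: [459.5, -164.2, 100.1]
eef_rot: [-3.139, 0.003, 0.047]
wrist_force: [0.1, -0.0, 0.0]
finger_gap: 7.3
```

The gap of 7.3 mm is narrower than the 14 mm bar, so I'll look before going on.

Run:
```python
from h import *
s=read_state();print(s["finger_gap"],s["eef_pos"])
im=cams.camera("wrist"); cv2.imwrite("pics/w3b.png",im[:,:,::-1])
```

```text
7.2607917908303925 [ 459.51165168 -164.19111134  100.05707656]
```

View pics/w3b.png

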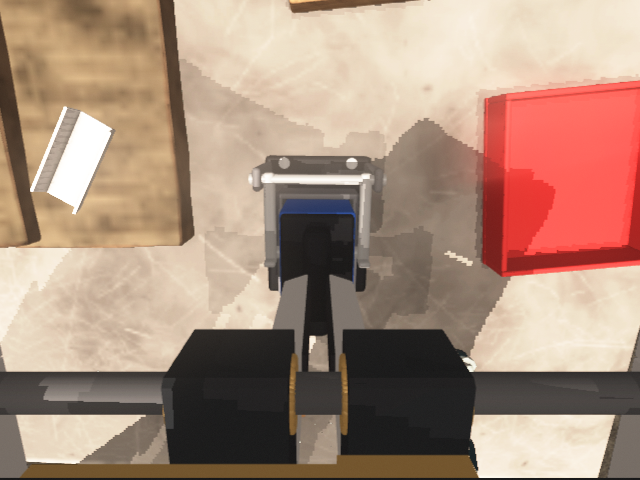

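The bar sits between the fingers, and they look like they are on it or nearly so. I'll hold and reread.

```bash
python3 -m handwheel '[[0,0,0,0],[0,0,0,0]]'
python3 - <<'E'
from h import *
c=cams.get_calibration("wrist");s=read_state();R=Ro.from_euler("xyz",s["eef_rot"]).as_matrix()
for o in ([0,0,8],[8,0,8],[8,7,8],[8,-7,8],[8,7,-11],[8,-7,-11]): print(o,proj(c,s["eef_pos"]+R@np.array(o)).round())
for X in ([460.5,-163.6,114],[488.5,-163,114],[432.5,-164,114]): print(proj(c,X).round())
E
```

```text
clock: 3.2
eef_pos: [459.6, -164.2, 100.2]
eef_rot: [-3.14, 0.003, 0.047]
wrist_force: [0.0, -0.4, 0.2]
finger_gap: 0.5
[0, 0, 8] [318. 273.]
[8, 0, 8] [318. 258.]
[8, 7, 8] [331. 258.]
[8, -7, 8] [305. 258.]
[8, 7, -11] [332. 270.]
[8, -7, -11] [304. 270.]
[317. 286.]
[318. 230.]
[315. 337.]
```

Run:
```python
from h import *
s=read_state();print(s["finger_gap"],s["effort"].round(2))
im=cams.camera("wrist"); g=cv2.convertScaleAbs(im[150:430,150:490,::-1],alpha=1.8,beta=15)
a=cv2.resize(g,(510,420)); sc=cams.camera("scene")[170:310,300:430,::-1]
b=cv2.resize(sc,(280,420)[0:2]); cv2.imwrite("pics/w3d.png",np.hstack([a,b]))
```

```text
0.4975085780140609 [ 0.000e+00 -4.729e+01 -3.155e+01  4.000e-02 -5.000e-02 -0.000e+00]
```

View pics/w3d.png

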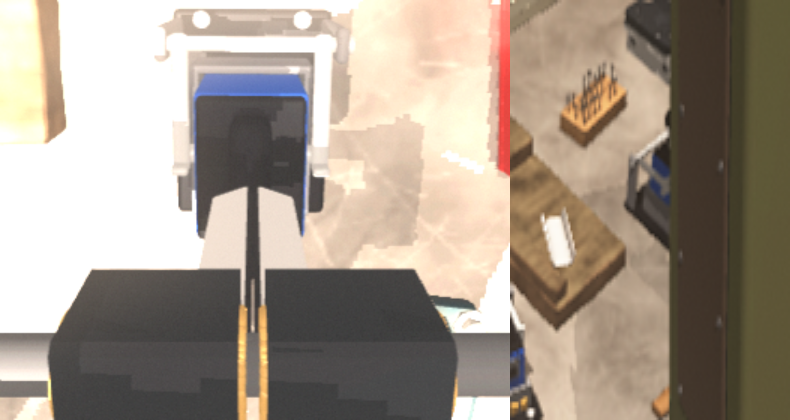

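The fingers closed above the bar. In w3 the open fingertips measure 196 px for 94 mm, which puts them about 24 mm nearer the camera than the stated tip. So the real tips sit about 16 mm behind the reported TCP, not 8 mm ahead. At TCP z=100 they cleared the bar top at 114, which matches. I'll open partway, go 25 mm lower watching the force, and re-grip.

```bash
python3 -m handwheel '[[0,0,0,0],[0,0,0,0],[0,0,0,0],[0,0,0,0],[0,0,0,0]]' 0.55 40; python3 -m handwheel '[[0.001,-0.0005,0.012,0],[0.001,-0.0005,0.024,0],[0.001,-0.0005,0.024,0]]';  python3 -m handwheel '[[0,0,0,0],[0,0,0,0],[0,0,0,0],[0,0,0,0]]' 1 40
```

```text
clock: 3.92
eef_pos: [459.6, -164.2, 100.1]
eef_rot: [-3.14, 0.003, 0.047]
wrist_force: [0.3, -0.1, 0.8]
finger_gap: 42.0
clock: 4.3
eef_pos: [459.8, -163.3, 74.8]
eef_rot: [-3.138, 0.005, 0.048]
wrist_force: [-0.6, -0.0, -0.2]
finger_gap: 42.3
clock: 4.8
eef_pos: [459.9, -163.3, 75.0]
eef_rot: [-3.139, 0.005, 0.048]
wrist_force: [-0.2, 0.9, 2.0]
finger_gap: 13.4
```

Gripped: gap 13.4 mm on the 14 mm bar. Tugging in small steps.

```bash
python3 -m handwheel '[[0,0,0,0],[0,0,-0.002,0],[0,0,-0.002,0]]'; python3 -m handwheel '[[0,0,-0.002,0],[0,0,-0.002,0]]'
```

```text
clock: 5.18
eef_pos: [459.7, -163.3, 76.8]
eef_rot: [-3.138, 0.005, 0.048]
wrist_force: [0.3, 0.4, -4.6]
finger_gap: 13.7
clock: 5.42
eef_pos: [459.6, -163.2, 78.8]
eef_rot: [-3.138, 0.006, 0.048]
wrist_force: [-0.1, -0.1, -5.0]
finger_gap: 13.3
```

```bash
python3 -m handwheel '[[0,0,-0.002,0],[0,0,-0.004,0],[0,0,-0.004,0]]'; python3 -m handwheel '[[0,0,-0.003,0],[0,0,-0.006,0],[0,0,-0.006,0]]'
```

```text
clock: 5.8
eef_pos: [459.7, -163.2, 83.0]
eef_rot: [-3.138, 0.005, 0.048]
wrist_force: [0.9, -0.1, -4.8]
finger_gap: 13.5
clock: 6.18
eef_pos: [459.8, -163.3, 89.3]
eef_rot: [-3.138, 0.005, 0.048]
wrist_force: [-0.1, 0.7, -5.7]
finger_gap: 13.5
```

It has risen 14 mm at a steady 5 N, so this clip is the worn one. Lifting it straight out.

```bash
python3 -m handwheel '[[0,0,-0.008,0],[0,0,-0.016,0],[0,0,-0.024,0],[0,0,-0.032,0],[0,0,-0.04,0]]'; python3 -m handwheel '[[0,0,-0.015,0],[0,0,-0.03,0],[0,0,-0.045,0],[0,0,-0.055,0],[0,0,-0.055,0]]'
python3 - <<'E'
from h import *
im=cams.camera("wrist"); g=cv2.convertScaleAbs(im[:,:,::-1],alpha=1.6,beta=10)
cv2.imwrite("pics/w3e.png",g)
tgt(508.5,-336,190,3)
E
```

```text
clock: 6.8
eef_pos: [460.2, -163.5, 130.1]
eef_rot: [-3.139, 0.004, 0.048]
wrist_force: [-0.4, 0.1, -2.9]
finger_gap: 13.9
clock: 7.42
eef_pos: [460.7, -163.7, 185.8]
eef_rot: [-3.139, 0.003, 0.048]
wrist_force: [-0.8, 0.3, -1.7]
finger_gap: 13.5
pos [ 460.5 -163.6  185.1] yaw 2.7 shift m [ 0.0398  0.1745 -0.0055] turn(tool z) deg -0.3
```

View pics/w3e.png

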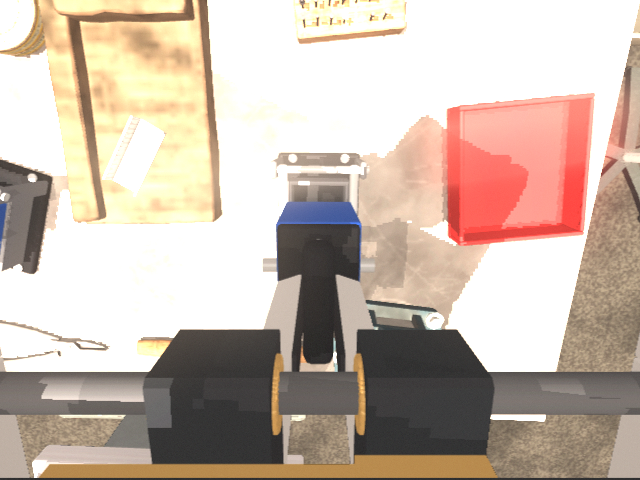

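The module is in hand, bar clamped, socket now empty. Carrying it to the tray at about (508,-339), yaw about 8°.

```bash
python3 -m handwheel '[[0.01,0.05,-0.01,-3],[0.02,0.09,-0.01,-5],[0.03,0.13,-0.01,-5],[0.038,0.165,-0.01,-5],[0.039,0.1775,-0.01,-5]]'; python3 -m handwheel '[[0,0,0,0]]'
python3 - <<'E'
from h import *
tgt(508,-339,80,8)
im=cams.camera("wrist"); g=cv2.convertScaleAbs(im[:,:,::-1],alpha=1.5,beta=10)
cv2.imwrite("pics/wt.png",g)
E
```

```text
clock: 8.1
eef_pos: [507.6, -340.4, 193.0]
eef_rot: [-3.137, 0.005, 0.134]
wrist_force: [-0.4, 0.2, -3.0]
finger_gap: 13.6
clock: 8.22
eef_pos: [507.3, -340.3, 192.3]
eef_rot: [-3.136, 0.006, 0.133]
wrist_force: [0.2, 0.7, -2.9]
finger_gap: 13.5
pos [ 507.3 -340.3  192.3] yaw 7.6 shift m [ 0.0016 -0.0006  0.1123] turn(tool z) deg -0.4
```

View pics/wt.png

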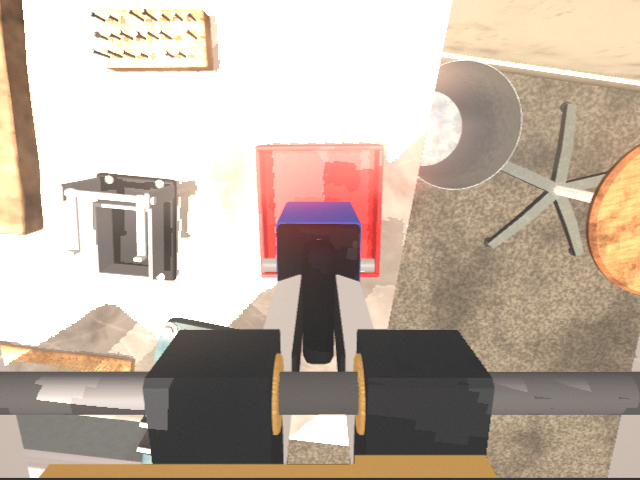

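The tray spans columns 257–383 and the module 278–360, so it is centred laterally and square with the tray. Lowering.

```bash
python3 -m handwheel '[[0.001,0,0.03,-0.5],[0.001,0,0.06,-0.5],[0.001,0,0.09,-0.5],[0.001,0,0.108,-0.5],[0.001,0,0.112,-0.5]]'; python3 -m handwheel '[[0,0,0.003,0],[0,0,0.006,0],[0,0,0.007,0]]'
```

```text
clock: 8.9
eef_pos: [507.3, -338.5, 79.7]
eef_rot: [-3.135, 0.007, 0.143]
wrist_force: [-0.7, -0.0, -2.9]
finger_gap: 13.5
clock: 9.28
eef_pos: [507.4, -338.5, 73.1]
eef_rot: [-3.136, 0.007, 0.143]
wrist_force: [0.5, -0.8, -2.5]
finger_gap: 13.2
```

```bash
python3 -m handwheel '[[0,0,0.001,0],[0,0,0.002,0]]'
```

```text
clock: 9.52
eef_pos: [507.4, -338.6, 71.2]
eef_rot: [-3.136, 0.007, 0.143]
wrist_force: [-0.1, 0.0, -2.5]
finger_gap: 13.7
```

```bash
python3 -m handwheel '[[0,0,0.001,0],[0,0,0.0015,0]]';python3 -m handwheel '[[0,0,0.001,0],[0,0,0.0015,0]]'
```

```text
clock: 9.78
eef_pos: [507.8, -338.8, 71.1]
eef_rot: [-3.137, 0.006, 0.143]
wrist_force: [-5.6, 3.2, 12.2]
finger_gap: 13.6
clock: 10.02
eef_pos: [508.0, -339.0, 71.2]
eef_rot: [-3.138, 0.005, 0.143]
wrist_force: [-5.8, 3.8, 14.6]
finger_gap: 13.5
```

The module is on the floor. Releasing and going up.

```bash
python3 -m handwheel '[[0,0,0,0],[0,0,0,0],[0,0,0,0],[0,0,0,0]]' 0.5 40; python3 -m handwheel '[[0,0,-0.03,0],[0,0,-0.08,0],[0,0,-0.12,0],[0,0,-0.15,0],[0,0,-0.15,0]]'
python3 - <<'E'
from h import *
tgt(443,133,220,-15)
im=cams.camera("wrist"); g=cv2.convertScaleAbs(im[60:400,120:520,::-1],alpha=1.5,beta=10)
cv2.imwrite("pics/wt2.png",g)
E
```

```text
clock: 10.52
eef_pos: [507.9, -339.0, 71.0]
eef_rot: [-3.137, 0.005, 0.143]
wrist_force: [-0.3, -0.1, -1.2]
finger_gap: 46.3
clock: 11.15
eef_pos: [509.4, -339.9, 223.1]
eef_rot: [-3.14, 0.002, 0.143]
wrist_force: [0.7, 0.1, 0.2]
finger_gap: 47.2
pos [ 509.4 -339.9  223.1] yaw 8.2 shift m [ 0.0015 -0.4776  0.0037] turn(tool z) deg 23.2
```

View pics/wt2.png

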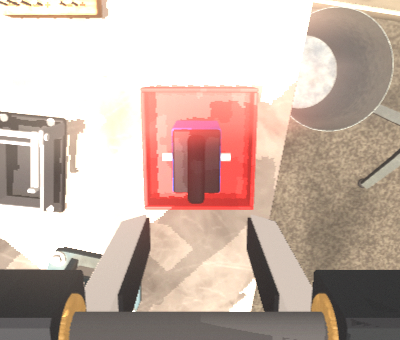

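The module stands upright and centred in the tray; I've used 10 of the 12 views. Next is the nearer of the other two modules.

```bash
python3 -m handwheel '[[-0.03,-0.06,0,8],[-0.05,-0.12,0,15],[-0.05,-0.18,0,20],[-0.05,-0.24,0,23],[-0.04,-0.3,0,23]]'
python3 - <<'E'
from h import *
tgt(443,133,220,-15)
E
```

```text
clock: 11.82
eef_pos: [425.4, -46.6, 221.1]
eef_rot: [-3.14, 0.007, -0.26]
wrist_force: [1.1, 0.2, 0.9]
finger_gap: 46.9
pos [425.4 -46.6 221.1] yaw -14.9 shift m [-0.0292 -0.178   0.0015] turn(tool z) deg 0.1
```

```bash
python3 -m handwheel '[[-0.01,-0.06,0,0],[-0.02,-0.12,0,0],[-0.029,-0.178,0,0],[-0.029,-0.178,0,0]]'
python3 - <<'E'
from h import *
import pickle
c=cams.get_calibration("wrist"); im=cams.camera("wrist"); cv2.imwrite("pics/m2.png",im[:,:,::-1]);pickle.dump(c,open("m2.pkl","wb"))
print(proj(c,[443,133,114]))
tgt(588,263,220,12)
E
```

```text
clock: 12.32
eef_pos: [442.4, 135.8, 219.8]
eef_rot: [-3.141, 0.009, -0.256]
wrist_force: [0.2, -0.9, 0.4]
finger_gap: 46.9
[320.62682182 228.32534878]
pos [442.4 134.1 219.9] yaw -14.7 shift m [ 0.108  -0.1617 -0.001 ] turn(tool z) deg -26.7
```

Run:
```python
from h import *
a,b=cams.get_calibration("top"),cams.get_calibration("scene")
for z in (100,150,200,250,300): print(z,ray2z(a,(183,262),z).round(),ray2z(b,(233,201),z).round())
print(ray2z(a,(225,258),0))
```

```text
100 [447. 393. 100.] [754. 107. 100.]
150 [440. 377. 150.] [696. 138. 150.]
200 [433. 361. 200.] [639. 170. 200.]
250 [426. 346. 250.] [582. 202. 250.]
300 [419. 330. 300.] [525. 234. 300.]
[473.75812667 307.2509546    0.        ]
```

```bash
python3 -m handwheel '[[0.04,-0.05,0,-9],[0.07,-0.1,0,-18],[0.1,-0.15,0,-26.5],[0.108,-0.162,0,-26.5],[0.108,-0.162,0,-26.5]]'
python3 - <<'E'
from h import *
import pickle
c=cams.get_calibration("wrist"); im=cams.camera("wrist"); cv2.imwrite("pics/m1.png",im[:,:,::-1]);pickle.dump(c,open("m1.pkl","wb"))
print(proj(c,[588,263,114]),read_state()["eef_pos"])
g=[]
for n in("m1","m2"):
    p=cv2.imread(f"pics/{n}.png")[140:290,250:400]
    g.append(cv2.resize(np.clip(255*(p/255.)**0.55,0,255).astype(np.uint8),(400,400),interpolation=cv2.INTER_CUBIC))
cv2.imwrite("pics/m12.png",np.hstack(g))
E
```

```text
clock: 13.0
eef_pos: [588.4, 262.1, 217.2]
eef_rot: [-3.138, 0.011, 0.204]
wrist_force: [-0.4, -0.9, 0.4]
finger_gap: 47.2
[317.72196657 230.84580987] [588.07129951 261.80400177 217.88610621]
```

View pics/m12.png

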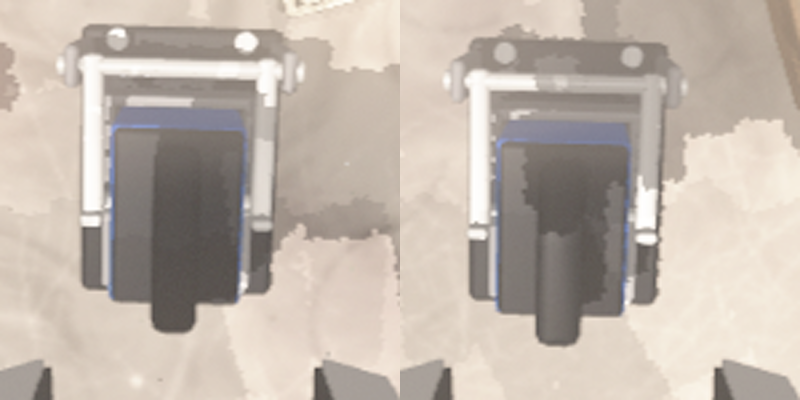

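Both bars are seen cleanly. M1 (left panel) has top-face corners (112,128), (245,128), (240,303), (110,300) and its bar end at (173,332). M2 (right panel) has (97,143), (229,143), (226,317), (98,312) and its bar end at (158,345).

Run:
```python
from h import *
import pickle
k=150/400
D=dict(m1=([(112,128),(245,128),(240,303),(110,300)],(173,332)),m2=([(97,143),(229,143),(226,317),(98,312)],(158,345)))
for n,(q,e) in D.items():
    c=pickle.load(open(n+".pkl","rb"))
    P=np.array([ray2z(c,(250+u*k,140+v*k),78) for u,v in q]); m=P.mean(0)
    y=[np.degrees(np.arctan2(*(P[i]-P[j])[[1,0]])).round(1) for i,j in((0,3),(1,2))]+[(np.degrees(np.arctan2(*(P[i]-P[j])[[1,0]]))-90).round(1) for i,j in((0,1),(3,2))]
    E=ray2z(c,(250+e[0]*k,140+e[1]*k),114); yy=np.radians(np.mean(y))
    print(n,m.round(1),"yaws",y,"size",np.linalg.norm(P[0]-P[3]).round(),np.linalg.norm(P[0]-P[1]).round(),"from bar end",(E[:2]+28*np.array([np.cos(yy),np.sin(yy)])).round(1))
    tgt(m[0],m[1],75,np.degrees(yy))
```

```text
m1 [587.4 264.3  78. ] yaws [np.float64(10.1), np.float64(11.0), np.float64(11.7), np.float64(10.4)] size 57.0 42.0 from bar end [588.1 264.9]
pos [588.1 261.8 217.9] yaw 11.7 shift m [ 0.0012 -0.0021  0.1429] turn(tool z) deg 0.9
m2 [438.4 142.7  78. ] yaws [np.float64(-15.5), np.float64(-14.9), np.float64(-14.6), np.float64(-17.0)] size 57.0 42.0 from bar end [439.5 142.8]
pos [588.1 261.8 217.9] yaw 11.7 shift m [-0.1693  0.0869  0.1442] turn(tool z) deg 27.2
```

```bash
python3 -m handwheel '[[0.0005,-0.0025,0.06,1],[0.0005,-0.0025,0.11,1],[0.0005,-0.0025,0.135,1],[0.0005,-0.0025,0.142,1],[0.0005,-0.0025,0.142,1]]'; python3 -m handwheel '[[0,0,0,0],[0,0,0,0],[0,0,0,0],[0,0,0,0],[0,0,0,0]]' 1 40; python3 -m handwheel '[[0,0,-0.001,0],[0,0,-0.002,0],[0,0,-0.002,0]]'
```

```text
clock: 13.68
eef_pos: [586.8, 264.0, 76.9]
eef_rot: [-3.138, 0.009, 0.186]
wrist_force: [-0.1, -0.0, 0.8]
finger_gap: 47.1
clock: 14.3
eef_pos: [586.8, 264.1, 77.1]
eef_rot: [-3.138, 0.009, 0.186]
wrist_force: [-1.2, 1.4, 2.4]
finger_gap: 13.7
clock: 14.68
eef_pos: [586.5, 264.0, 78.3]
eef_rot: [-3.138, 0.01, 0.186]
wrist_force: [0.4, 1.1, -9.6]
finger_gap: 13.4
```

The pull is 9.6 N after 1.2 mm and the bar is starting to draw, so this clip holds. Continuing to about 15 N.

```bash
python3 -m handwheel '[[0,0,-0.001,0],[0,0,-0.002,0],[0,0,-0.002,0]]'; python3 -m handwheel '[[0,0,-0.001,0],[0,0,-0.002,0],[0,0,-0.002,0]]'
```

```text
clock: 15.05
eef_pos: [586.4, 264.0, 80.3]
eef_rot: [-3.138, 0.01, 0.186]
wrist_force: [0.6, 0.7, -9.1]
finger_gap: 13.7
clock: 15.42
eef_pos: [586.4, 264.0, 82.3]
eef_rot: [-3.138, 0.01, 0.186]
wrist_force: [1.0, 1.4, -10.6]
finger_gap: 13.8
```

```bash
python3 -m handwheel '[[0,0,-0.001,0],[0,0,-0.0015,0]]'; python3 -m handwheel '[[0,0,-0.001,0],[0,0,-0.001,0]]'
```

```text
clock: 15.68
eef_pos: [586.4, 263.9, 83.7]
eef_rot: [-3.138, 0.011, 0.186]
wrist_force: [1.2, 1.9, -12.0]
finger_gap: 13.9
clock: 15.92
eef_pos: [586.1, 263.9, 84.1]
eef_rot: [-3.138, 0.011, 0.186]
wrist_force: [1.8, 2.0, -18.5]
finger_gap: 13.7
```

The bar is at its stop: 18.5 N with about 6 mm of travel. Easing, releasing and rising.

```bash
python3 -m handwheel '[[0,0,0.0005,0],[0,0,0.0005,0],[0,0,0.0005,0],[0,0,0.0005,0],[0,0,0.0005,0]]' 0.5 40; python3 -m handwheel '[[0,0,-0.03,0],[0,0,-0.08,0],[0,0,-0.12,0],[0,0,-0.135,0],[0,0,-0.135,0]]'
python3 - <<'E'
from h import *
cv2.imwrite("pics/m1after.png",cams.camera("wrist")[:,:,::-1])
tgt(439,142.8,218,-15.5)
E
```

```text
clock: 16.55
eef_pos: [586.2, 263.9, 83.7]
eef_rot: [-3.138, 0.011, 0.186]
wrist_force: [-0.0, -0.4, -0.0]
finger_gap: 47.1
clock: 17.18
eef_pos: [587.8, 263.7, 218.6]
eef_rot: [-3.138, 0.011, 0.186]
wrist_force: [-0.5, 0.5, -1.3]
finger_gap: 47.3
pos [587.5 263.6 217.3] yaw 10.6 shift m [-0.1682  0.0913  0.0011] turn(tool z) deg 26.1
```

```bash
python3 -m handwheel '[[-0.05,0.03,0,9],[-0.1,0.06,0,18],[-0.15,0.08,0,26],[-0.168,0.0915,0,26],[-0.168,0.0915,0,26]]'
python3 - <<'E'
from h import *
tgt(439,142.8,76,-15.5)
E
```

```text
clock: 17.85
eef_pos: [438.4, 142.1, 218.2]
eef_rot: [3.138, 0.014, -0.269]
wrist_force: [-0.2, 1.6, -0.0]
finger_gap: 47.2
pos [438.4 142.1 218.2] yaw -15.4 shift m [ 0.0024 -0.0014  0.1422] turn(tool z) deg 0.1
```

```bash
python3 -m handwheel '[[0.0024,-0.0012,0.06,0],[0.0024,-0.0012,0.11,0],[0.0024,-0.0012,0.135,0],[0.0024,-0.0012,0.142,0],[0.0024,-0.0012,0.142,0]]'; python3 -m handwheel '[[0,0,0,0],[0,0,0,0],[0,0,0,0],[0,0,0,0],[0,0,0,0]]' 1 40; python3 -m handwheel '[[0,0,-0.001,0],[0,0,-0.002,0],[0,0,-0.002,0]]'; python3 -m handwheel '[[0,0,-0.001,0],[0,0,-0.002,0],[0,0,-0.002,0]]'
```

```text
clock: 18.48
eef_pos: [439.3, 142.9, 76.0]
eef_rot: [3.138, 0.015, -0.268]
wrist_force: [-0.5, 0.7, 0.4]
finger_gap: 47.1
clock: 19.1
eef_pos: [439.4, 143.0, 76.2]
eef_rot: [3.138, 0.014, -0.268]
wrist_force: [0.2, 0.5, 1.8]
finger_gap: 13.5
clock: 19.48
eef_pos: [439.1, 142.9, 77.8]
eef_rot: [3.138, 0.015, -0.268]
wrist_force: [1.1, 0.9, -8.6]
finger_gap: 13.3
clock: 19.85
eef_pos: [439.1, 142.9, 79.8]
eef_rot: [3.138, 0.015, -0.268]
wrist_force: [-0.9, 0.8, -9.7]
finger_gap: 13.4
```

```bash
python3 -m handwheel '[[0,0,-0.001,0],[0,0,-0.002,0],[0,0,-0.002,0]]'; python3 -m handwheel '[[0,0,-0.001,0],[0,0,-0.0015,0]]'; python3 -m handwheel '[[0,0,-0.0005,0],[0,0,-0.001,0]]'
```

```text
clock: 20.23
eef_pos: [439.0, 142.9, 81.8]
eef_rot: [3.137, 0.015, -0.268]
wrist_force: [1.4, 1.9, -9.9]
finger_gap: 13.4
clock: 20.48
eef_pos: [438.9, 142.8, 83.2]
eef_rot: [3.137, 0.016, -0.268]
wrist_force: [1.9, 0.9, -16.0]
finger_gap: 13.9
clock: 20.72
eef_pos: [438.5, 142.8, 83.5]
eef_rot: [3.137, 0.017, -0.269]
wrist_force: [4.9, 2.3, -27.5]
finger_gap: 13.5
```

It is at its stop: the force climbed to 27.5 N, still under the clip's 30 N. Easing, releasing and rising, then a final check.

```bash
python3 -m handwheel '[[0,0,0.001,0],[0,0,0.001,0],[0,0,0.001,0],[0,0,0.001,0],[0,0,0.001,0]]' 0.5 40; python3 -m handwheel '[[0,0,-0.03,0],[0,0,-0.08,0],[0,0,-0.12,0],[0,0,-0.135,0],[0,0,-0.135,0]]'
python3 - <<'E'
from h import *
print(read_state()["eef_pos"])
w=cams.camera("wrist")[:,:,::-1]; cv2.imwrite("pics/m2after.png",w)
t=cams.camera("top")[:,:,::-1]; cv2.imwrite("pics/top_end.png",t)
sc=cams.camera("scene")[:,:,::-1]; cv2.imwrite("pics/sc_end.png",sc)
m1=cv2.imread("pics/m1after.png")
R=lambda p:cv2.resize(np.clip(255*(p/255.)**0.6,0,255).astype(np.uint8),(400,300),interpolation=cv2.INTER_CUBIC)
cv2.imwrite("pics/final.png",np.vstack([np.hstack([R(m1[140:290,220:420]),R(w[140:290,220:420])]),np.hstack([R(t[160:310,200:400]),R(t[190:310,360:520])])]))
E
```

```text
clock: 21.35
eef_pos: [438.6, 142.8, 82.6]
eef_rot: [3.137, 0.017, -0.268]
wrist_force: [-0.4, 0.5, -0.5]
finger_gap: 47.2
clock: 21.98
eef_pos: [441.0, 142.8, 217.3]
eef_rot: [3.137, 0.016, -0.269]
wrist_force: [0.1, -0.5, -1.0]
finger_gap: 47.1
[440.98171565 142.8374413  217.3451491 ]
```

View pics/final.png

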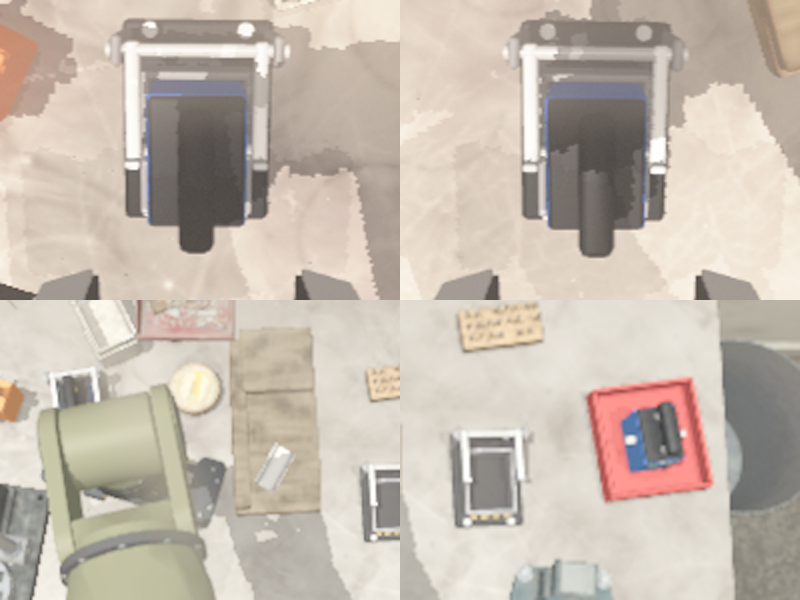

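Both remaining modules sit in their sockets with their clips flat, the third stands upright in the tray, the tin hasn't moved, and the gripper is clear. Handing in.

```bash
python3 -c "
from cell import manip; print(manip.sign_off())"
```

```text
the job is handed in; nothing more can be done
None
```

I handed the job in at about 22 s: the module with the worn clip stands in the red tray, and the other two are still in their sockets with their handles drawn up.

- **Worn clip:** the module nearest the tray, at about (460, -164) mm, came up at a steady 5 N or so. I lifted it out and stood it in the tray. The picture afterwards shows it upright and central.
- **Sound clips:** the modules at about (588, 265) and (439, 143) mm both held. Each handle started to move at about 9 N and travelled about 6 mm. At the stop the force climbed to 18.5 N on the first and 27.5 N on the second. The second is well over the 15 N asked for, though under the 30 N the clip holds.
- **Last pictures:** both held modules sit in their sockets with their clips flat. The tin is within 1–2 pixels of its starting spot, and the gripper is open and clear of everything.
- **Not confirmed:** I could not see the yellow bands from above, so the drawn handles rest on the force and travel readings.
- **Disagreement with the tool data:** the first grasp closed above the bar and touched nothing. In the wrist picture the fingertips looked about 24 mm shorter than stated. Going 25 mm lower worked for every grasp after that.

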